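# Set the circuit-board holder's jaw to the green mark

### The arm

A 7-joint arm with a two-finger parallel gripper is mounted at the origin on the work surface. World frame = base frame: x ahead of the robot, y to its left, z up, the work surface at z = 0. Lengths are in mm, angles in rad, forces in N, time in s.
With the tool pointing down it reaches from about 350 to 900 mm from the base axis. Payload 7.2 kg.
Tool frame: the origin (TCP) lies at the very end of the fingers, on their centre line; the grasp point (between the pads) lies 19 mm behind it; y points along the fingers, x is the direction in which the jaws open and shut, and the axes are right-handed (so a half turn about y gives the same grasp; the last joint's range is limited). The gripper opens to 88 mm and grips with 3 to 60 N. Pads are 20 mm wide; open, the fingers measure 115 mm over their backs; the gripper's body (75 mm by 178 mm) begins 61 mm behind the grasp point.
Start: joints at [1.254, 0.411, -0.013, 1.596, 0.006, 1.134, -0.082], TCP at [153.888, -605.762, 222.653] pointing down, gripper open.
Joint ranges: [-2.95, 2.95], [-0.29, 1.99], [-1.47, 1.44], [0.14, 2.54], [-1.03, 4.17], [0.13, 1.85], [-2.86, 2.86]. Speed limits (rad/s): [2.39, 2.39, 3.01, 3.01, 3.14, 3.14, 3.14].

### API

Orientations are given as a unit quaternion [w, x, y, z].
In Python, from plant import bot, camera, look_for, landmark_of gives the robot as it stands.
- The arm moves only by the tool drive_tool, never from a script. Its arguments are lists of equal length, an entry for each row: "twist": the turn, a rotation vector about the tool's x, y, z in degrees, a list of three; "translation": the shift along the tool's x, y, z in mm, a list of three; "hand": the closure, from -1 (fully open) to 1 (shut). A call has 1 to 12 rows; each row is the pose to reach, as a shift and turn from the pose commanded when the call began, along the tool's axes at that moment; what a row does not reach only later rows make up. A row lasts 1/12 s, in which the tool goes at most 41.7 mm and 7.16 degrees, less where a joint would pass 70% of its speed; a pose out of reach is approached as far as the arm can. A call with a gripper value outside its range is refused whole. The fingers move at their own pace and stop on an object; "newtons" is the grip in N (left out, the last holds). Time passes only in rows, so rows that repeat a pose let the fingers close. It gives the time, the measured TCP pose, the force and the opening at its end, in the units of the state.
- bot.read_state(): the state, without advancing time (a new reading comes with each control period).
- camera(name): name is "scene" or "top" or "wrist"; returns a dict with "pixels" (420x560x3 uint8, red, green, blue), "mtx" (3x3 intrinsics, pixels), "pose" (4x4, takes a point from camera to world coordinates). Camera axes: x right, y down, z forward; pixel columns grow to the right and rows downward; lengths in mm; the calibration is good to about 2 mm. A picture is of the moment at which its call begins. There is no depth.
- bot.hand_in(): hands the job in, once; it reports no verdict.
Trained networks look in the newest picture that a camera, given by its name, has taken for a name from the list of things; names that differ only in an ending like _2 or _b are one class to them, and where a whole thing is asked for, a point or a joint stands for the part that bears it (a point fixed in the world has none). Each returns a list of dicts, best first, with "score" (0 to 1); they miss things now and then, are a little off and sometimes report something else, mostly with a low value. They report only what shows in the picture. A call takes as long as a camera call.
- look_for(name, camera): "box" ([left, top, width, height] in pixels, round what is visible of it).
- landmark_of(name, camera): "uv" ([column, row] in pixels: a listed point, or the origin of a listed thing).
The state is a dict: "t": time; "q": joint angles; "qd": joint speeds; "joint_torque": joint torques, N m; "ee_pos": TCP position; "ee_rot": TCP orientation; "wrist_force": force on the tool from outside, world axes, zero at the start; "ft_torque": the same for the moment, N m; "grip_width": finger opening in mm.
Only numpy, scipy, OpenCV 4.12 (cv2) and the standard library are available. Lean on these libraries where they do the work, as an engineer would, in place of code of your own. Each camera call takes 0.05 s, during which the arm holds its last target. There are 200 camera calls.

### The job

On the electronics bench, crank the board holder's black handwheel by its upright orange handle until the pointer of the sliding jaw stands over the middle of the green marker on the scale (not the red one), then let go. Move the jaw only by the crank, never by pushing the jaw itself, and leave the mug undisturbed.

Things in the scene. Friction and masses are not known exactly. Their poses are not given: they have to be found in the camera images.
- handwheel: Flat black handwheel, 112 mm across, at one end of the blue board holder. Origin on its upright axis, at its underside, 66 mm above the bench; rim and hub reach up to 14 mm higher. Turned clockwise from above it drives the jaw away from the wheel, anticlockwise towards it: 50 mm a turn, a half to one and a quarter turns needed. 3 N at the handle turns it; it stays where left. z up, x to the handle.
- handle_mid (a point): Middle of the upright orange crank handle on the wheel's rim, 50 mm from the wheel's axis: a free-spinning round sleeve, 18 mm in diameter and 50 mm high, from 79 to 129 mm above the bench. This point lies on its centre line, 25 mm below its top. No other part of the holder is higher than 80 mm above the bench.
- jaw: Aluminium sliding jaw, 90 by 30 mm, its top 77 mm above the bench, 112 to 248 mm from the wheel's axis. Origin at the underside of its body, on the centre line of its thin black pointer (4 mm), over the middle of the white scale, 22.5 mm above the bench. It slides along its own y, which points away from the handwheel, at least 60 mm either way from mid-travel; x points out towards the pointer's tip, 17 mm on.
- green_marker: Fixed flat green plate on the white scale, 20 mm wide along the scale, 50 mm across it, 3 mm thick, near one end of the jaw's travel; a like red one is near the other end, and they may be swapped. Origin at the middle of its 20 mm width, on the line along which the jaw's origin slides; y points along the scale, away from the handwheel. The pointer belongs at this origin's place along y.
- mug: White mug, 82 mm across, 95 mm high, standing loose on the bench to the left of the holder. Origin at the centre of its underside.

How it is judged (in metres and radians):
At the end, for the whole second after the job is handed in: The jaw's pointer stands within 10 mm of the middle of the green marker (that is, over the 20 mm wide marker), at rest, and the handle has been let go (y of jaw in the frame of green_marker between -0.01 and 0.01 m and linear speed of jaw below 0.01 m/s); the robot touches nothing.
It fails at once if the robot pushes the jaw itself (more than 3 N) (contact force between any of the fingers, the arm and jaw above 3 N).
It fails at once if the mug is moved more than 30 mm or tipped (distance of mug from where it was at the start of the episode above 0.03 m or angle between mug's own z axis and vertical above 0.35 rad).
It also fails if it takes over 48 s, if anything falls off the work surface, if the arm or the gripper's body presses on something with over 40 N, if the wrist force passes 120 N, or if a joint passes its speed limit or range.

## Working session

There is one attempt and no reset: what is moved stays moved. The work goes in short steps, Python scripts to look and compute and a tool call to move; the robot and the scene stay as the last step left them, time stands still between calls to the robot, and variables do not carry over. Pictures are saved under pics/ and viewed, about 8 in all and at most 12, crops included, and the job is handed in when it is done.

Besides the shell and the picture viewer there is one more tool, called as a command line: name --argument value ..., lists and objects as JSON in quotes. drive_tool: Moves the arm, as the interface text tells. Its arguments: {"type":"object","properties":{"twist":{"type":"array"},"translation":{"type":"array"},"hand":{"type":"array"},"newtons":{"type":"number"}},"required":["twist","translation","hand"]}

```bash
mkdir -p pics
cat > h.py <<'E'
import numpy as np, cv2
from plant import bot, camera, look_for, landmark_of
def ray(c,uv):
    d=np.linalg.inv(c['mtx'])@[uv[0],uv[1],1]; return c['pose'][:3,3], c['pose'][:3,:3]@d
def onz(c,uv,z):
    o,d=ray(c,uv); return o+d*(z-o[2])/d[2]
Z=dict(handwheel=66,handle_mid=104,jaw=22.5,green_marker=None,mug=0)
def save(c,n): cv2.imwrite('pics/'+n+'.png',c['pixels'][:,:,::-1])
E
python3 - <<'E'
from h import *
s=bot.read_state(); print(s)
R=None
for n in('top','scene'):
    c=camera(n); save(c,n+'1'); print(n,c['pose'][:3,3].round())
    for k,z in dict(handwheel=66,handle_mid=104,jaw=22.5,green_marker=22,mug=0).items():
        for r in landmark_of(k,n)[:2]: print(k,r['score'],np.round(r['uv']),onz(c,r['uv'],z).round(1))
a=cv2.imread('pics/top1.png');b=cv2.imread('pics/scene1.png')
E
```

```text
{'t': 0.0, 'q': array([ 1.25377831,  0.41187737, -0.01273694,  1.59701818,  0.00562238,
        1.13429731, -0.08218078]), 'qd': array([-0.00137187, -0.00019022, -0.0002804 ,  0.00076366, -0.00228919,
       -0.00062253,  0.00051832]), 'joint_torque': array([ 2.04152002e-04, -5.87943614e+01,  6.41705878e-01, -2.91073984e+01,
       -5.39038936e-02,  1.82802742e-02,  1.38515929e-04]), 'ee_pos': array([ 153.75722784, -605.28265722,  221.83357545]), 'ee_rot': array([ 0.55850081, -0.55789137,  0.43453165, -0.43360849]), 'wrist_force': array([ 0.40703503, -0.59417696,  0.22538794]), 'ft_torque': array([-0.00299783,  0.01819069,  0.00056055]), 'grip_width': 87.53380162870043}
top [ 421.   99. 1096.]
handwheel 0.95 [386. 236.] [ 497.7 -145.7   66. ]
handle_mid 0.5 [393. 218.] [ 533.8 -151.6  104. ]
jaw 0.56 [300. 235.] [497.1  43.4  22.5]
green_marker 0.51 [317. 231.] [507.    4.8  22. ]
mug 0.64 [143. 249.] [455.7 412.8   0. ]
scene [ 893. -137.  753.]
handwheel 0.66 [152. 256.] [ 490.7 -149.2   66. ]
handle_mid 0.5 [154. 270.] [ 539.5 -157.7  104. ]
jaw 0.58 [241. 221.] [502.5  38.7  22.5]
green_marker 0.75 [227. 231.] [506.6   2.1  22. ]
mug 0.93 [363. 138.] [466.3 420.6   0. ]
```

View pics/top1.png

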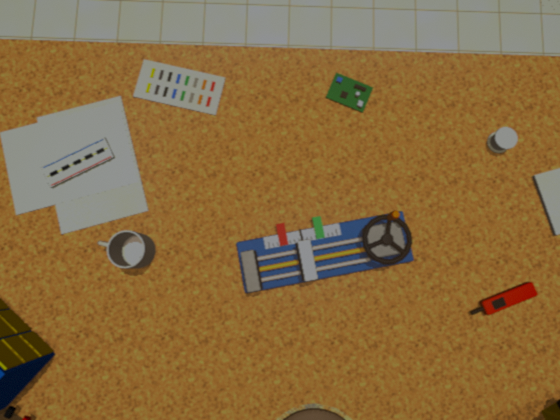

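View pics/scene1.png

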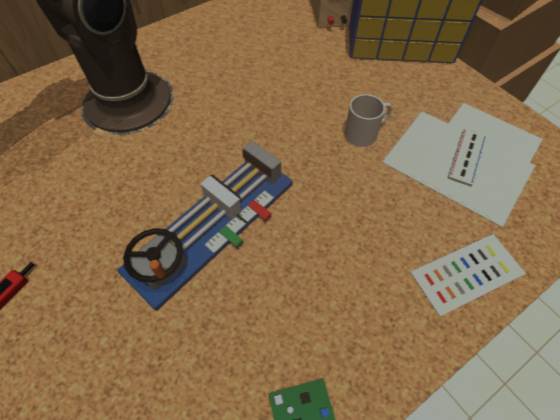

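The top picture shows the wheel at (387,239), the orange handle at (395,215), the green marker at (318,228) on the wheel side, the red one at (282,234), and the jaw between them at about (307,260). The mug is far off at (127,250). In the scene picture green is at (232,237) and red at (260,210), which agrees. The crank has to go anticlockwise.

Run:
```python
from h import *
from scipy.spatial.transform import Rotation as Ro
s=bot.read_state(); w,x,y,z=s['ee_rot']; print(Ro.from_quat([x,y,z,w]).as_matrix().round(3))
rng=dict(orange=((5,150,110),(14,255,255)),green=((50,120,60),(75,255,255)),red=((0,150,80),(4,255,255)),)
crops=[]
for n,(u0,v0,u1,v1) in dict(top=(235,200,425,300),scene=(115,135,305,305)).items():
    c=camera(n); p=np.ascontiguousarray(c['pixels']); h=cv2.cvtColor(p,cv2.COLOR_RGB2HSV)
    for k,(a,b) in rng.items():
        m=cv2.inRange(h,a,b); M=np.zeros_like(m); M[v0:v1,u0:u1]=m[v0:v1,u0:u1]
        _,_,st,ce=cv2.connectedComponentsWithStats(M)
        for i in sorted(range(1,len(st)),key=lambda i:-st[i,4])[:2]:
            if st[i,4]>8: print(n,k,st[i],ce[i].round(1),onz(c,ce[i],129 if k=='orange' else 23).round(1))
    crops.append(cv2.resize(p[v0:v1,u0:u1,::-1],None,fx=4 if n=='top' else 3,fy=4 if n=='top' else 3,interpolation=cv2.INTER_CUBIC))
cv2.imwrite('pics/c1.png',crops[0])
```

```text
[[ 0.246  0.     0.969]
 [-0.969 -0.     0.246]
 [ 0.    -1.     0.   ]]
top orange [275 222  12  12  51] [280.1 226.7] [505.6  91.9 129. ]
top green [313 217  10  21 142] [317.8 226.4] [518.2   3.3  23. ]
top red [277 224  10  21 141] [281.7 234.2] [497.7  87.   23. ]
scene orange [150 260   9   9  66] [154.  264.1] [ 544.  -152.6  129. ]
scene green [220 228  14   9  46] [225.9 232. ] [506.6  -1.4  23. ]
scene green [231 238   8   5  15] [234.7 239.9] [532.8   3.7  23. ]
scene red [249 201  22  18 174] [259.7 209.5] [502.1  86.5  23. ]
```

View pics/c1.png

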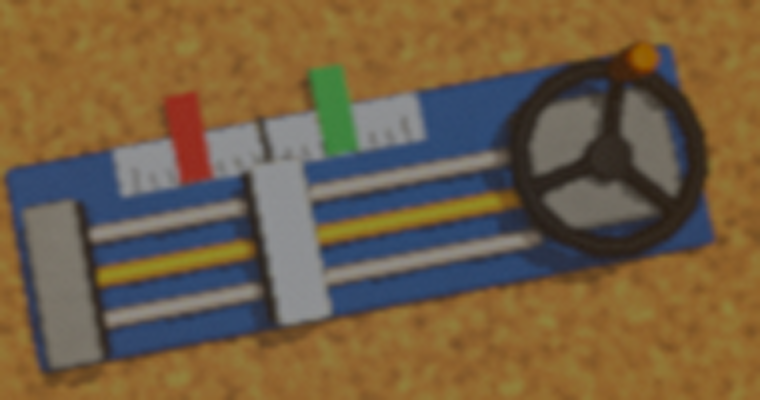

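The crop puts the pointer at (301,235), the green middle at (318,228) and the handle top at (396,214). The pointer is about 43 mm beyond green, so about 0.86 turn anticlockwise. I'm moving above the handle, estimated at (540,-157).

drive_tool --twist '[[0, 0, 0], [0, 0, 0], [0, 0, 0], [0, 0, 0], [0, 0, 0], [0, 0, 0], [0, 0, 0], [0, 0, 0], [0, 0, 0], [0, 0, 0], [0, 0, 0], [0, 0, 0]]' --translation '[[-28, 0, 40], [-56, 0, 80], [-84, 0, 120], [-112, 0, 160], [-140, 0, 200], [-168, 0, 240], [-196, 0, 280], [-224, 0, 320], [-252, 0, 360], [-280, 0, 400], [-308, 0, 440], [-339, 0, 484]]' --hand '[-1, -1, -1, -1, -1, -1, -1, -1, -1, -1, -1, -1]'

```text
t: 1.7
ee_pos: [481.3, -225.3, 223.1]
ee_rot: [0.558, -0.558, 0.434, -0.434]
wrist_force: [1.3, 0.1, -0.2]
grip_width: 87.8
```

drive_tool --twist '[[0, 0, 0], [0, 0, 0], [0, 0, 0], [0, 0, 0], [0, 0, 0], [0, 0, 0]]' --translation '[[0, 0, 0], [0, 0, 0], [0, 0, 0], [0, 0, 0], [0, 0, 0], [0, 0, 0]]' --hand '[-0.3, -0.3, -0.3, -0.3, -0.3, -0.3]'

```text
t: 2.2
ee_pos: [479.5, -228.2, 222.7]
ee_rot: [-0.558, 0.558, -0.435, 0.435]
wrist_force: [-0.6, -0.3, 0.1]
grip_width: 57.5
```

Run:
```python
from h import *
from scipy.spatial.transform import Rotation as Ro
s=bot.read_state(); w,x,y,z=s['ee_rot']; print(s['t'],s['ee_pos'].round(1),s['grip_width'],s['q'].round(2));print(Ro.from_quat([x,y,z,w]).as_matrix().round(3))
c=camera('wrist'); save(c,'w1'); print(c['pose'].round(2))
for k,zz in dict(handwheel=66,handle_mid=104,jaw=22.5,green_marker=23).items():
    for r in landmark_of(k,'wrist')[:2]: print(k,r['score'],np.round(r['uv']),onz(c,r['uv'],zz).round(1))
```

```text
2.2 [ 479.5 -228.2  222.7] 57.45923581628564 [ 0.58  0.27 -0.27  1.81  0.08  1.07 -1.05]
[[ 0.244 -0.     0.97 ]
 [-0.97  -0.     0.244]
 [ 0.    -1.    -0.   ]]
[[ 2.4000e-01 -9.4000e-01 -2.5000e-01  5.4853e+02]
 [-9.7000e-01 -2.4000e-01 -6.0000e-02 -2.1092e+02]
 [-0.0000e+00  2.6000e-01 -9.7000e-01  3.8370e+02]
 [ 0.0000e+00  0.0000e+00  0.0000e+00  1.0000e+00]]
handwheel 0.91 [201. 166.] [ 491.5 -144.4   66. ]
handle_mid 0.93 [213. 115.] [ 544.7 -154.1  104. ]
jaw 0.75 [ 51. 119.] [494.8  40.   22.5]
green_marker 0.62 [ 85. 118.] [505.3   3.   23. ]
```

View pics/w1.png

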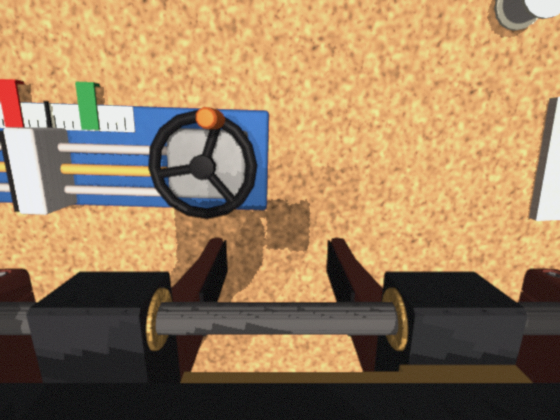

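The wrist view shows the orange handle top at (208,117), the hub at (202,167), the pointer at (47,113), green at (88,106) and red at (10,104).

Run:
```python
from h import *
c=camera('wrist'); p=np.ascontiguousarray(c['pixels']); h=cv2.cvtColor(p,cv2.COLOR_RGB2HSV)
m=cv2.inRange(h,(4,190,120),(13,255,255)); m[:,:180]=0;m[:,235:]=0;m[:95]=0;m[140:]=0
_,_,st,ce=cv2.connectedComponentsWithStats(m); i=1+np.argmax(st[1:,4]); print(st[i],ce[i],[onz(c,ce[i],z).round(1) for z in(129,118)])
for n,uv,z in[('hub',(202,167),80),('ptr',(47,113),25),('green',(88,113),25),('red',(10,113),25)]: print(n,onz(c,uv,z).round(1))
```

```text
[205 109  14  20  98] [213.34693878 118.96938776] [array([ 542.5, -159.1,  129. ]), array([ 542.2, -156.9,  118. ])]
hub [ 493.4 -147.2   80. ]
ptr [500.2  44.5  25. ]
green [ 5.115e+02 -3.000e-01  2.500e+01]
red [490.   84.9  25. ]
```

drive_tool --twist '[[0, 0, 0], [0, 0, 0], [0, 0, 0], [0, 0, 0], [0, 0, 0], [0, 0, 0], [0, 0, 0], [0, 0, 0]]' --translation '[[-18, 0, 26], [-36, 0, 52], [-54, 0, 77], [-54, 20, 77], [-54, 40, 77], [-54, 60, 77], [-54, 60, 77], [-54, 60, 77]]' --hand '[-0.3, -0.3, -0.3, -0.3, -0.3, -0.3, -0.3, -0.3]'

```text
t: 3.17
ee_pos: [541.0, -155.5, 162.1]
ee_rot: [-0.558, 0.558, -0.435, 0.433]
wrist_force: [0.5, -0.1, 0.5]
grip_width: 57.0
```

Run:
```python
from h import *
c=camera('wrist'); save(c,'w2'); print(bot.read_state()['ee_pos'])
for k,zz in dict(handwheel=66,handle_mid=104).items():
    for r in landmark_of(k,'wrist')[:2]: print(k,r['score'],np.round(r['uv']),onz(c,r['uv'],zz).round(1))
```

```text
[ 541.79554423 -155.7276149   163.18244621]
handwheel 0.89 [251. 260.] [ 490.2 -144.3   66. ]
handle_mid 0.81 [277. 219.] [ 545.  -154.7  104. ]
```

View pics/w2.png

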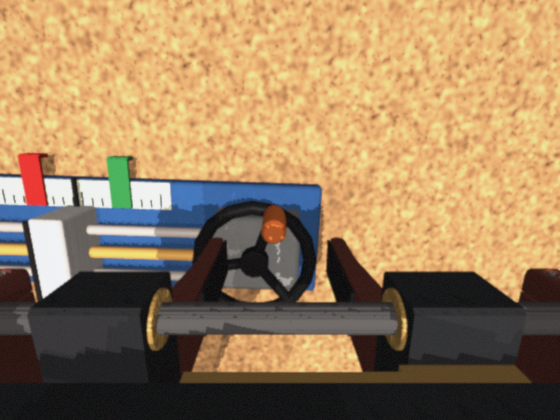

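The handle (top 274,233, base 273,208) stands centred between the fingers. Next I lower and grip.

drive_tool --twist '[[0, 0, 0], [0, 0, 0], [0, 0, 0], [0, 0, 0], [0, 0, 0], [0, 0, 0], [0, 0, 0], [0, 0, 0], [0, 0, 0], [0, 0, 0], [0, 0, 0], [0, 0, 0]]' --translation '[[0, 20, 2], [0, 40, 2], [0, 60, 2], [0, 67, 2], [0, 67, 2], [0, 67, 2], [0, 67, 2], [0, 67, 2], [0, 67, 2], [0, 67, 2], [0, 67, 2], [0, 67, 2]]' --hand '[-0.3, -0.3, -0.3, -0.3, -0.3, 1, 1, 1, 1, 1, 1, 1]' --newtons 20

```text
t: 4.32
ee_pos: [543.6, -154.7, 96.0]
ee_rot: [0.558, -0.558, 0.434, -0.434]
wrist_force: [-1.8, 2.1, 3.7]
grip_width: 17.4
```

Gripped at 17.4 mm opening. Next I crank anticlockwise, checking the force after each arc.

drive_tool --twist '[[0, 0, 0], [0, 0, 0], [0, 0, 0], [0, 0, 0], [0, 0, 0], [0, 0, 0], [0, 0, 0], [0, 0, 0], [0, 0, 0], [0, 0, 0], [0, 0, 0], [0, 0, 0]]' --translation '[[-4, 0, 1.6], [-8, 0, 2.8], [-12.5, 0, 3.7], [-17, 0, 4.2], [-21, 0, 4.3], [-25.5, 0, 4], [-30, 0, 3.4], [-34, 0, 2.4], [-38, 0, 1], [-42, 0, -0.8], [-46, 0, -2.8], [-50, 0, -5.2]]' --hand '[1, 1, 1, 1, 1, 1, 1, 1, 1, 1, 1, 1]'

```text
t: 5.32
ee_pos: [526.5, -107.9, 96.0]
ee_rot: [0.558, -0.558, 0.434, -0.435]
wrist_force: [-0.1, -4.6, 5.7]
grip_width: 17.2
```

Run:
```python
from h import *
s=bot.read_state(); print(s['t'],s['ee_pos'].round(1),s['wrist_force'].round(1),s['grip_width'],s['q'].round(2))
c=camera('top')
for k,zz in dict(handwheel=66,handle_mid=104,jaw=22.5).items():
    for r in landmark_of(k,'top')[:1]: print(k,r['score'],np.round(r['uv']),onz(c,r['uv'],zz).round(1))
# table of offsets for next arcs
for p0 in(-36,-96,-156,-216,-276):
    a=np.radians(p0-5*np.arange(1,13)); b=np.radians(p0)
    print(p0,[list(x) for x in np.c_[50*(np.sin(a)-np.sin(b)),50*(np.cos(a)-np.cos(b))].round(1)])
```

```text
5.3167 [ 526.5 -107.9   96. ] [-0.1 -4.6  5.7] 17.180969481106533 [ 0.35  0.43 -0.3   1.92  0.17  0.81 -1.37]
handwheel 0.88 [387. 237.] [ 494.2 -148.6   66. ]
jaw 0.64 [304. 237.] [493.4  34.7  22.5]
-36 [[np.float64(-3.4), np.float64(-2.7)], [np.float64(-6.6), np.float64(-5.7)], [np.float64(-9.5), np.float64(-9.0)], [np.float64(-12.1), np.float64(-12.5)], [np.float64(-14.3), np.float64(-16.2)], [np.float64(-16.3), np.float64(-20.1)], [np.float64(-17.9), np.float64(-24.2)], [np.float64(-19.1), np.float64(-28.4)], [np.float64(-20.0), np.float64(-32.6)], [np.float64(-20.5), np.float64(-37.0)], [np.float64(-20.6), np.float64(-41.3)], [np.float64(-20.3), np.float64(-45.7)]]
-96 [[np.float64(0.6), np.float64(-4.3)], [np.float64(1.7), np.float64(-8.6)], [np.float64(3.0), np.float64(-12.7)], [np.float64(4.8), np.float64(-16.7)], [np.float64(6.9), np.float64(-20.5)], [np.float64(9.3), np.float64(-24.2)], [np.float64(12.0), np.float64(-27.6)], [np.float64(15.0), np.float64(-30.7)], [np.float64(18.3), np.float64(-33.6)], [np.float64(21.8), np.float64(-36.2)], [np.float64(25.5), np.float64(-38
[... 723 characters left out ...]
0.1)], [np.float64(17.9), np.float64(24.2)], [np.float64(19.1), np.float64(28.4)], [np.float64(20.0), np.float64(32.6)], [np.float64(20.5), np.float64(37.0)], [np.float64(20.6), np.float64(41.3)], [np.float64(20.3), np.float64(45.7)]]
-276 [[np.float64(-0.6), np.float64(4.3)], [np.float64(-1.7), np.float64(8.6)], [np.float64(-3.0), np.float64(12.7)], [np.float64(-4.8), np.float64(16.7)], [np.float64(-6.9), np.float64(20.5)], [np.float64(-9.3), np.float64(24.2)], [np.float64(-12.0), np.float64(27.6)], [np.float64(-15.0), np.float64(30.7)], [np.float64(-18.3), np.float64(33.6)], [np.float64(-21.8), np.float64(36.2)], [np.float64(-25.5), np.float64(38.5)], [np.float64(-29.4), np.float64(40.5)]]
```

Jaw moved about 9 mm towards the wheel, and the forces are small. Two more arcs.

drive_tool --twist '[[0, 0, 0], [0, 0, 0], [0, 0, 0], [0, 0, 0], [0, 0, 0], [0, 0, 0], [0, 0, 0], [0, 0, 0], [0, 0, 0], [0, 0, 0], [0, 0, 0], [0, 0, 0]]' --translation '[[-3.4, 0, -2.7], [-6.6, 0, -5.7], [-9.5, 0, -9], [-12, 0, -12.5], [-14.3, 0, -16], [-16.3, 0, -20], [-18, 0, -24], [-19, 0, -28.5], [-20, 0, -32.5], [-20.5, 0, -37], [-20.5, 0, -41.5], [-20.3, 0, -45.7]]' --hand '[1, 1, 1, 1, 1, 1, 1, 1, 1, 1, 1, 1]'

```text
t: 6.52
ee_pos: [477.2, -99.1, 95.9]
ee_rot: [0.559, -0.558, 0.434, -0.434]
wrist_force: [3.9, -1.6, 5.0]
grip_width: 17.6
```

drive_tool --twist '[[0, 0, 0], [0, 0, 0], [0, 0, 0], [0, 0, 0], [0, 0, 0], [0, 0, 0], [0, 0, 0], [0, 0, 0], [0, 0, 0], [0, 0, 0], [0, 0, 0], [0, 0, 0]]' --translation '[[0.6, 0, -4.3], [1.7, 0, -8.6], [3, 0, -12.7], [4.8, 0, -16.7], [7, 0, -20.5], [9.3, 0, -24], [12, 0, -27.5], [15, 0, -30.7], [18.3, 0, -33.6], [22, 0, -36.2], [25.5, 0, -38.5], [29.4, 0, -40.5]]' --hand '[1, 1, 1, 1, 1, 1, 1, 1, 1, 1, 1, 1]'

```text
t: 7.52
ee_pos: [445.1, -136.6, 95.9]
ee_rot: [0.559, -0.558, 0.434, -0.434]
wrist_force: [2.9, 3.4, 8.6]
grip_width: 17.8
```

Run:
```python
from h import *
s=bot.read_state(); print(s['q'].round(2))
for n in('top','scene','wrist'):
  c=camera(n); save(c,n+'3')
  for k,zz in dict(handwheel=66,handle_mid=104,jaw=22.5,green_marker=23).items():
    for r in landmark_of(k,n)[:1]: print(n,k,r['score'],np.round(r['uv']),onz(c,r['uv'],zz).round(1))
```

```text
[ 0.45  0.33 -0.31  2.09  0.14  0.74 -1.26]
top handwheel 0.87 [390. 237.] [ 495.5 -154.6   66. ]
top jaw 0.62 [309. 236.] [494.4  22.8  22.5]
top green_marker 0.67 [319. 230.] [511.   1.  23.]
scene handwheel 0.74 [152. 253.] [ 485.2 -146.5   66. ]
scene handle_mid 0.72 [141. 225.] [ 443.2 -137.3  104. ]
scene jaw 0.66 [231. 227.] [502.3  13.2  22.5]
scene green_marker 0.7 [228. 233.] [5.109e+02 3.000e-01 2.300e+01]
wrist handwheel 0.63 [303. 173.] [ 490.7 -143.1   66. ]
wrist handle_mid 0.9 [280. 266.] [ 442.9 -140.2  104. ]
wrist jaw 0.76 [91. 98.] [500.4  16.1  22.5]
wrist green_marker 0.59 [113.  95.] [5.066e+02 2.000e-01 2.300e+01]
```

drive_tool --twist '[[0, 0, 0], [0, 0, 0], [0, 0, 0], [0, 0, 0], [0, 0, 0], [0, 0, 0], [0, 0, 0], [0, 0, 0], [0, 0, 0], [0, 0, 0], [0, 0, 0], [0, 0, 0]]' --translation '[[4, 0, -1.6], [8, 0, -2.8], [12.5, 0, -3.7], [17, 0, -4.2], [21, 0, -4.3], [25.5, 0, -4], [30, 0, -3.4], [34, 0, -2.4], [38, 0, -1], [42, 0, 0.7], [46, 0, 2.8], [49.7, 0, 5.2]]' --hand '[1, 1, 1, 1, 1, 1, 1, 1, 1, 1, 1, 1]'

```text
t: 9.27
ee_pos: [461.1, -183.8, 95.8]
ee_rot: [-0.558, 0.558, -0.435, 0.433]
wrist_force: [-1.7, 1.7, 12.2]
grip_width: 17.3
```

drive_tool --twist '[[0, 0, 0], [0, 0, 0], [0, 0, 0], [0, 0, 0], [0, 0, 0], [0, 0, 0], [0, 0, 0], [0, 0, 0], [0, 0, 0], [0, 0, 0], [0, 0, 0], [0, 0, 0]]' --translation '[[3.4, 0, 2.7], [6.6, 0, 5.7], [9.5, 0, 9], [12, 0, 12.5], [14.3, 0, 16], [16.3, 0, 20], [18, 0, 24], [19, 0, 28.5], [20, 0, 32.5], [20.5, 0, 37], [20.5, 0, 41.5], [20.3, 0, 45.7]]' --hand '[1, 1, 1, 1, 1, 1, 1, 1, 1, 1, 1, 1]'

```text
t: 10.27
ee_pos: [510.4, -193.6, 95.9]
ee_rot: [-0.558, 0.558, -0.435, 0.434]
wrist_force: [-2.6, -4.0, 10.5]
grip_width: 17.6
```

Run:
```python
from h import *
s=bot.read_state(); print(s['q'].round(2))
ims=[]
for n in('top','scene','wrist'):
  c=camera(n); save(c,n+'4')
  for k,zz in dict(jaw=22.5,green_marker=23).items():
    for r in landmark_of(k,n)[:1]: print(n,k,r['score'],np.round(r['uv']),onz(c,r['uv'],zz).round(1))
  if n!='top':
    u,v=np.int32(r['uv']); u=max(u,60); v=max(v,60); im=c['pixels'][v-60:v+60,u-60:u+60,::-1]
    ims.append(cv2.resize(im,(400,400),interpolation=cv2.INTER_CUBIC)); print(n,'crop origin',u-60,v-60)
cv2.imwrite('pics/c4.png',np.hstack(ims))
```

```text
[ 0.49  0.44 -0.27  1.9   0.16  0.82 -1.19]
top jaw 0.59 [318. 232.] [506.1   1.6  22.5]
top green_marker 0.43 [319. 234.] [501.7   0.9  23. ]
scene jaw 0.68 [226. 231.] [503.8   1.   22.5]
scene green_marker 0.65 [224. 232.] [503.7  -4.   23. ]
scene crop origin 164 171
wrist jaw 0.97 [ 32. 168.] [ 5.043e+02 -3.000e-01  2.250e+01]
wrist green_marker 0.96 [ 32. 162.] [ 5.092e+02 -3.000e-01  2.300e+01]
wrist crop origin 0 101
```

View pics/c4.png

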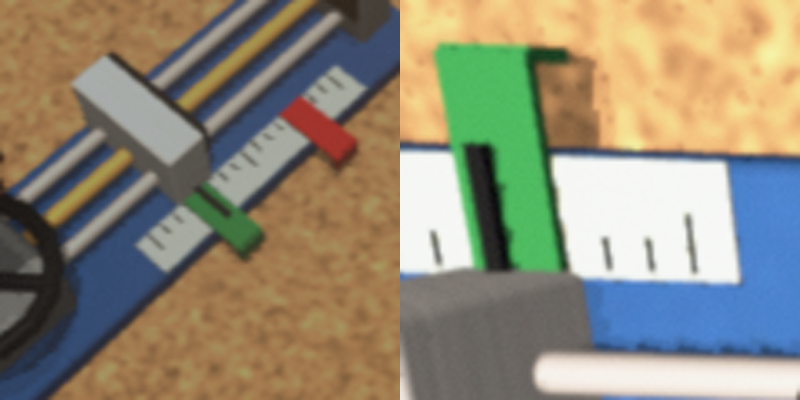

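Pointer is over green but about 4 mm to the far side (crop column 485 against a green middle of 505, with green 85 px wide for 20 mm). I'll turn another 25°, then release and lift.

drive_tool --twist '[[0, 0, 0], [0, 0, 0], [0, 0, 0], [0, 0, 0], [0, 0, 0], [0, 0, 0], [0, 0, 0]]' --translation '[[-0.6, 0, 4.3], [-1.7, 0, 8.6], [-3, 0, 12.7], [-4.8, 0, 16.7], [-7, 0, 20.5], [-7, 0, 20.5], [-7, 0, 20.5]]' --hand '[1, 1, 1, 1, 1, 1, 1]'

```text
t: 11.3
ee_pos: [529.8, -181.3, 96.0]
ee_rot: [0.558, -0.558, 0.434, -0.434]
wrist_force: [2.8, -2.4, 7.0]
grip_width: 17.8
```

drive_tool --twist '[[0, 0, 0], [0, 0, 0], [0, 0, 0], [0, 0, 0], [0, 0, 0], [0, 0, 0], [0, 0, 0], [0, 0, 0], [0, 0, 0], [0, 0, 0], [0, 0, 0], [0, 0, 0]]' --translation '[[0, 0, 0], [0, 0, 0], [0, 0, 0], [0, 0, 0], [0, 0, 0], [0, -15, 0], [0, -35, 0], [0, -60, 0], [0, -85, 0], [0, -100, 0], [0, -100, 0], [0, -100, 0]]' --hand '[-0.3, -0.3, -0.3, -0.3, -0.3, -0.3, -0.3, -0.3, -0.3, -0.3, -0.3, -0.3]'

```text
t: 12.3
ee_pos: [529.7, -181.5, 196.0]
ee_rot: [0.558, -0.558, 0.434, -0.435]
wrist_force: [-0.2, -0.8, 0.5]
grip_width: 57.0
```

Run:
```python
from h import *
s=bot.read_state(); print(s['t'],s['ee_pos'].round(1),s['grip_width'])
ims=[]
for n in('top','scene','wrist'):
  c=camera(n)
  for k,zz in dict(jaw=22.5,green_marker=23).items():
    for r in landmark_of(k,n)[:1]: print(n,k,r['score'],np.round(r['uv']),onz(c,r['uv'],zz).round(1))
  if n!='top':
    u,v=np.int32(r['uv']); u=max(u,40); v=max(v,40); im=c['pixels'][v-40:v+40,u-40:u+40,::-1]
    ims.append(cv2.resize(im,(400,400),interpolation=cv2.INTER_CUBIC))
cv2.imwrite('pics/c5.png',np.hstack(ims))
```

```text
12.3 [ 529.7 -181.5  196. ] 56.96221155198112
top jaw 0.61 [319. 233.] [502.7  -0.8  22.5]
top green_marker 0.66 [319. 232.] [504.8  -0.7  23. ]
scene jaw 0.6 [225. 234.] [509.5  -6.   22.5]
scene green_marker 0.49 [226. 231.] [504.4   1.4  23. ]
wrist jaw 0.72 [116. 175.] [505.1  -5.2  22.5]
wrist green_marker 0.67 [110. 171.] [507.7   1.5  23. ]
```

View pics/c5.png

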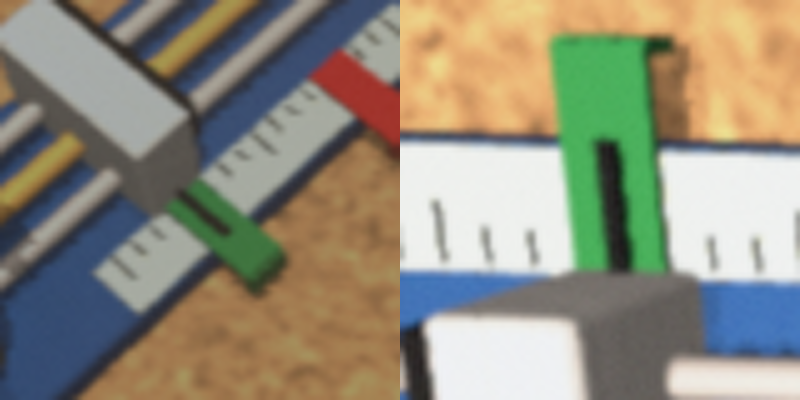

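The pointer (crop column 613) stands over the green middle (615), and the gripper is clear above.

```bash
python3 -c "
from plant import bot; print(bot.hand_in())"
```

```text
the job is handed in; nothing more can be done
None
```

I cranked the handwheel about 325° anticlockwise by its orange handle, released it, lifted 100 mm clear and handed the job in after about 12.5 s of the 48 s allowed. No verdict was reported.

- **Pointer position:** in the last wrist picture the pointer stands within about 1 mm of the middle of the green marker, and the scene picture shows it well inside the green.
- **Check that disagreed:** the networks' landmarks put the jaw 0 to 7 mm from the marker's origin. That is still inside the 10 mm limit, and I took the picture as the better measure.
- **Forces:** the wrist force read at the end of each move was at most about 13 N, and about 0 N after letting go.
- **Jaw and mug:** the fingers stayed above 95 mm, so they never came near the jaw. The arm was never near the mug, but I took no final picture to check it.

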